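# Shut and clip the packed card box

### The job

The clear storage box is packed with card bundles and ready for the shelf. With your fingertips push its white lid down fully shut, and only then push both blue clips on the lid's front edge down until they lie flat against the front of the box. Leave the box standing where it is, and do not disturb the glue bottle, the card bundle or the tape roll beside it.

Things in the scene. Friction and masses are not known exactly. Their poses are not given: they have to be found in the camera images.
- box: Loose clear-walled storage box full of cream card bundles, about 2 kg, 180 mm (its x) by 270 mm (its y) by 100 mm high. Origin at the centre of its underside, on the bench; x points from the clip side (front, towards the robot) to the hinge side (back), z up. Turned up to 0.2 rad either way about z.
- lid (a joint): Hinge of the white lid along the box's back rim. 0 rad = shut flat on the rim, pi/2 = upright, up to 1.95 leaning back; starts 1.35 to 1.8. A stiff hinge: it stays at any angle (friction 0.25 N m, about 1 to 3 N on its free half moves it).
- lid_hinge (a point): Middle of the lid's hinge line, at (0.092, 0, 0.101) m in the box's frame; the hinge line is parallel to the box's y. The lid is a flat plate 186 mm from hinge line to front edge, 278 mm wide, 6 mm thick; its outer face lies 7 mm beyond the hinge line, so when shut its top is 108 mm above the bench.
- lid_edge (a point): Middle of the lid's front (free) edge on its outer face, 186 mm from the hinge line; between the two clips.
- clip_left (a joint): Blue plastic clip hinged on the lid's front edge, on the box's left half (pivot at +0.080 m along the box's y). 0 rad = folded down flat against the box's front wall (with the lid shut), pi/2 = standing straight out in the plane of the lid, up to 2.0; starts 1.2 to 1.9. Stays at any angle (hinge friction 0.04 N m, so 1 to 2 N near its end moves it).
- clip_left_pivot (a point): Middle of the left clip's pivot line, on the lid's front edge. With the lid shut it lies at (-0.096, +0.080, 0.105) m in the box's frame. The pivot line is parallel to the box's y.
- clip_left_tip (a point): Middle of the left clip's free end, 42 mm from its pivot. The clip is a flat tab 45 mm wide (along y) and 4 mm thick with a small rounded bead at this end.
- clip_right (a joint): Blue plastic clip hinged on the lid's front edge, on the box's right half (pivot at -0.080 m along the box's y). 0 rad = folded down flat against the box's front wall (with the lid shut), pi/2 = standing straight out in the plane of the lid, up to 2.0; starts 1.2 to 1.9. Stays at any angle (hinge friction 0.04 N m, so 1 to 2 N near its end moves it).
- clip_right_pivot (a point): Middle of the right clip's pivot line, on the lid's front edge. With the lid shut it lies at (-0.096, -0.080, 0.105) m in the box's frame. The pivot line is parallel to the box's y.
- clip_right_tip (a point): Middle of the right clip's free end, 42 mm from its pivot. The clip is a flat tab 45 mm wide (along y) and 4 mm thick with a small rounded bead at this end.
- glue: White glue bottle with a violet nozzle cap, 54 mm across, 168 mm tall, standing to one side of the box. Origin at the centre of its underside. Leave alone.
- bundle: Banded bundle of cream cards, 85 x 120 x 24 mm, lying in front of the box. Origin at the centre of its underside. Leave alone.
- tape: Roll of tan tape lying flat, 94 mm across, 76 mm hole, 24 mm high, to one side of the box. Origin at the centre of its underside. Leave alone.

How it is judged:
On the way:
1. the lid is fully shut while both clips still stand out (value of joint lid below 0.03 rad and value of joint each of clip_left, clip_right above 0.5 rad), for 0.2 s.
At the end, for the whole second after the job is handed in: The lid is shut (within 0.03 rad, under 6 mm at its edge), both clips are folded down against the box's front (within 0.12 rad, 5 mm at their ends), the box stands flat, at rest, within 40 mm of where it stood, and the three neighbours are within 25 mm of where they were (value of joint lid below 0.03 rad and value of joint each of clip_left, clip_right below 0.12 rad and distance of box from where it was at the start of the episode below 0.04 m and angle between box's own z axis and vertical below 0.05 rad and linear speed of box below 0.02 m/s and distance of each of glue, bundle, tape from where it was at the start of the episode below 0.025 m); the robot touches nothing.
It fails at once if a clip is folded down while the lid is still open (it would foul the rim) (value of joint lid above 0.06 rad and value of joint any of clip_left, clip_right below 0.5 rad).
It fails at once if the box is lifted or tipped, or shoved more than 40 mm (height (world z) of box above 0.012 m or angle between box's own z axis and vertical above 0.1 rad or distance of box from where it was at the start of the episode above 0.04 m).
It fails at once if the glue bottle, card bundle or tape roll is moved, lifted or tipped (distance of any of glue, bundle, tape from where it was at the start of the episode above 0.025 m or angle between any of glue, bundle, tape's own z axis and vertical above 0.3 rad).
It also fails if it takes over 64 s, if anything falls off the work surface, if the arm or the gripper's body presses on something with over 40 N, if the wrist force passes 120 N, or if a joint passes its speed limit or range.

### The arm

A 7-joint arm with a two-finger parallel gripper is mounted at the origin on the work surface. World frame = base frame: x ahead of the robot, y to its left, z up, the work surface at z = 0. Lengths are in m, angles in rad, forces in N, time in s.
With the tool pointing down it reaches from about 0.4 to 0.875 m from the base axis. Payload 19.3 kg.
Tool frame: the origin (TCP) lies between the finger pads; the fingertips stand 14 mm ahead of it and the grasp point (between the pads) lies 5 mm behind it; z points along the fingers, y is the line along which they close (so a half turn about z gives the same grasp; the last joint's range is limited). The gripper opens to 85 mm and grips with 20 to 120 N. Pads are 22 mm wide; open, the fingers measure 114 mm over their backs; the gripper's body (76 mm by 85 mm) begins 54 mm behind the grasp point. The pads swing forward as they close: fully open they stand 13 mm farther back than shut.
Start: joints at [1.278, 0.521, -0.036, 1.599, 0.021, 1.021, -0.113], TCP at [0.138, -0.61, 0.245] pointing down, gripper open.
Joint ranges: [-2.91, 2.91], [-0.3, 2.13], [-1.5, 1.42], [0.17, 2.43], [-1.26, 4.41], [0.16, 1.93], [-2.52, 2.52]. Speed limits (rad/s): [1.89, 1.89, 2.39, 2.39, 3.01, 3.01, 3.01].

### API

Orientations are given as a unit quaternion [w, x, y, z].
In Python, from bench import bot, camera gives the robot as it stands. The module is installed in compiled form; this text tells all that it offers.
- The arm moves only by the shell command python3 -m pendant 'ROWS' [OPENING] [FORCE]. ROWS is JSON, a list of rows, each an object with "linear": the shift along the tool's x, y, z in m, a list of three; "delta_rot": the turn, a rotation vector about the tool's x, y, z in rad, a list of three. A call has 1 to 8 rows; each row shifts and turns the commanded pose from where the row before left it, along the tool's axes as they then stand; what a row does not reach is not made up. A row lasts 1/12 s, in which the tool goes at most 41.7 mm and 7.16 degrees, less where a joint would pass 70% of its speed; a pose out of reach is approached as far as the arm can. A call with a gripper value outside its range is refused whole. OPENING is the finger opening in m, from 0 to 0.0854, set as the call begins (- or left out, the last holds). The fingers move at their own pace and stop on an object; FORCE is the grip in N (left out, the last holds). Time passes only in rows, so rows that do not move let the fingers close. It gives the time, the measured TCP pose, the force, the opening and the grip force at its end, in the units of the state.
- bot.read_state(): the state, without advancing time (a new reading comes with each control period).
- camera(name): name is "side" or "top"; returns a dict with "img" (400x640x3 uint8, red, green, blue), "fx", "fy", "cx", "cy" (pixels), "dist_coeffs" ([k1, k2, p1, p2, k3] as OpenCV has them; the pictures are not rectified), "pose" (4x4, takes a point from camera to world coordinates). Camera axes: x right, y up, looking along -z (the intrinsics and any distortion apply to the point x, -y, -z); pixel columns grow to the right and rows downward; lengths in m; the calibration is good to about 2 mm. A picture is of the moment at which its call begins. There is no depth.
- bot.hand_in(): hands the job in; it is judged then, once.
The state is a dict: "t": time; "joint_pos": joint angles; "qd": joint speeds; "joint_torque": joint torques, N m; "tcp_pos": TCP position; "ee_rot": TCP orientation; "ft_force": force on the tool from outside, world axes, zero at the start; "ft_torque": the same for the moment, N m; "finger_gap": finger opening in m; "grasp_force": force on a finger pad.
Only numpy, scipy, OpenCV 4.12 (cv2) and the standard library are available. Lean on these libraries where they do the work, as an engineer would, in place of code of your own. Each camera call takes 0.05 s, during which the arm holds its last target. There are 200 camera calls.

## Working session

There is one attempt and no reset: what is moved stays moved. The work goes in short steps, Python scripts to look and compute and a shell command to move; the robot and the scene stay as the last step left them, time stands still between calls to the robot, and variables do not carry over. Pictures are saved under pics/ and viewed, at most 10 in all, crops included, and the job is handed in when it is done.

```bash
mkdir -p pics; python3 - <<'E'
from bench import bot,camera
import cv2,numpy as np
s=bot.read_state(); print(s)
for n in("side","top"):
    c=camera(n); cv2.imwrite(f"pics/{n}0.png",c["img"][:,:,::-1]); print(n,c["fx"],c["fy"],c["cx"],c["cy"],c["dist_coeffs"],np.round(c["pose"],3).tolist())
E
```

```text
{'t': 0.0, 'joint_pos': array([ 1.27777047,  0.52203931, -0.03634369,  1.6000057 ,  0.02119755,
        1.02109221, -0.11279156]), 'qd': array([ 0.00151031, -0.00165985, -0.00078957,  0.00174204, -0.00170029,
        0.00019058, -0.00190957]), 'joint_torque': array([ 4.81211446e-04, -9.27105904e+01,  1.97970405e+00, -3.69942892e+01,
        1.77244894e-02,  8.28851829e-03, -1.21704225e-04]), 'tcp_pos': array([ 0.13801981, -0.6092383 ,  0.2447106 ]), 'ee_rot': array([-5.71094926e-04,  9.93799203e-01,  1.11188162e-01, -1.00365783e-04]), 'ft_force': array([ 0.48714885, -0.80464624, -0.71406114]), 'ft_torque': array([ 0.06769765,  0.00142754, -0.03015799]), 'grasp_force': 0.0, 'finger_gap': 0.08542967358068075}
side 453.3560508186628 453.3560508186628 315.4171193807364 205.54548415943972 [-0.13061138  0.          0.          0.          0.        ] [[-0.87, 0.297, -0.394, 0.127], [-0.492, -0.557, 0.669, 0.688], [-0.021, 0.776, 0.63, 0.719], [0.0, 0.0, 0.0, 1.0]]
top 401.2955015722255 401.2955015722255 320.4780832176487 198.17223128990818 [-0.04802402  0.          0.          0.          0.        ] [[-0.01, 0.99, -0.139, 0.44], [-1.0, -0.011, -0.011, 0.046], [-0.012, 0.139, 0.99, 0.886], [0.0, 0.0, 0.0, 1.0]]
```

View pics/side0.png

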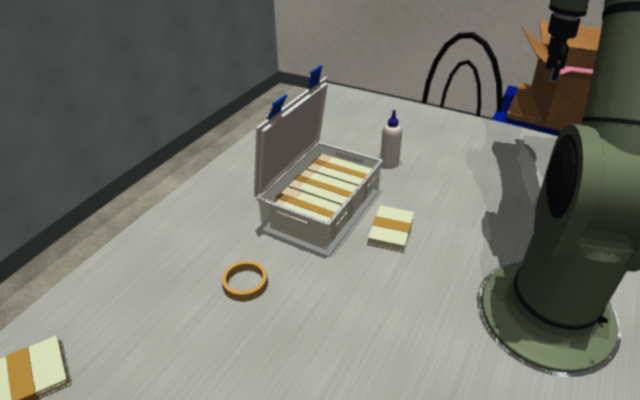

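View pics/top0.png

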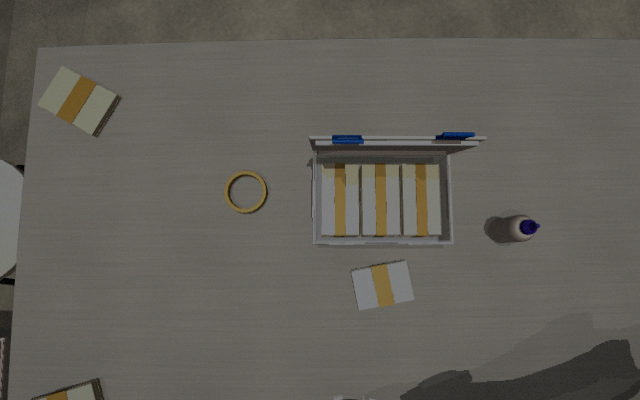

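Side view: open box near (315,200), with clips at (278,105) and (316,76). Top view: front rim from (313,243) to (453,243), clips at (348,139) and (458,135), tape at (245,192), glue at (520,229), bundle at (383,285).

```bash
cat > h.py <<'E'
import cv2,numpy as np
from bench import bot,camera
def ray(c,p):
    K=np.array([[c["fx"],0,c["cx"]],[0,c["fy"],c["cy"]],[0,0,1]])
    u=cv2.undistortPoints(np.array([[p]],float),K,np.array(c["dist_coeffs"]))[0,0]
    T=np.array(c["pose"]); return T[:3,3],T[:3,:3]@np.array([u[0],-u[1],-1])
def onz(c,p,z):
    o,d=ray(c,p); return o+d*(z-o[2])/d[2]
def tri(a,p,b,q):
    o,d=ray(a,p);r,e=ray(b,q)
    t=np.linalg.lstsq(np.c_[d,-e],r-o,rcond=None)[0]
    A=o+t[0]*d;B=r+t[1]*e
    return (A+B)/2,np.linalg.norm(A-B)
def proj(c,P):
    T=np.array(c["pose"]);q=T[:3,:3].T@(np.array(P)-T[:3,3])
    K=np.array([[c["fx"],0,c["cx"]],[0,c["fy"],c["cy"]],[0,0,1]])
    return cv2.projectPoints(np.array([[q[0],-q[1],-q[2]]]),np.zeros(3),np.zeros(3),K,np.array(c["dist_coeffs"]))[0][0,0]
def blue(img):
    h=cv2.cvtColor(img,cv2.COLOR_RGB2HSV)
    m=cv2.inRange(h,(105,150,50),(122,255,255))
    n,l,s,ce=cv2.connectedComponentsWithStats(m)
    return [(s[i].tolist(),ce[i].round(1).tolist()) for i in range(1,n) if s[i][4]>20],m
E
python3 - <<'E'
from h import *
np.set_printoptions(precision=4,suppress=True)
t=camera("top");s=camera("side")
for p in [(313,243),(453,243)]: print("front rim",onz(t,p,.1))
for n,c in(("t",t),("s",s)): print(n,blue(c["img"])[0])
for n,p,z in[("tape",(245,192),.02),("glue",(529,227),.165),("bundle",(383,285),.024)]: print(n,onz(t,p,z))
a=cv2.resize(t["img"][110:265,290:500],None,fx=3.5,fy=3.5,interpolation=2)
b=cv2.resize(s["img"][50:270,230:400],None,fx=2.6,fy=2.6,interpolation=2)
b=cv2.resize(s["img"][50:270,230:400],None,fx=2.7,fy=2.7,interpolation=2)
cv2.imwrite("pics/ta.png",a[:,:,::-1]);cv2.imwrite("pics/sa.png",b[:,:,::-1])
E
```

```text
front rim [0.4617 0.0703 0.1   ]
front rim [ 0.4585 -0.2029  0.1   ]
t [([443, 132, 31, 5, 132], [457.5, 134.2]), ([332, 135, 32, 9, 254], [347.2, 138.9])]
s [([308, 65, 14, 23, 157], [314.3, 76.6]), ([492, 86, 42, 43, 392], [507.0, 106.9]), ([268, 95, 19, 23, 98], [276.8, 105.0])]
tape [0.5766 0.2211 0.02  ]
glue [ 0.4836 -0.3227  0.165 ]
bundle [ 0.374  -0.0744  0.024 ]
```

View pics/ta.png

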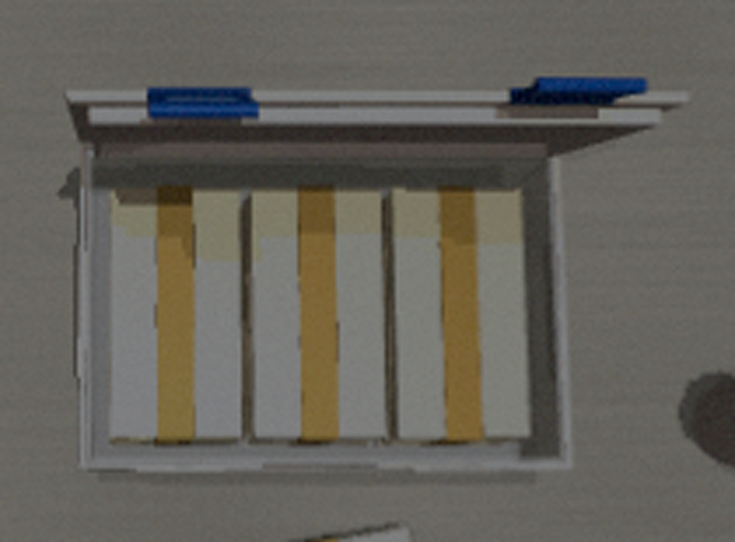

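View pics/sa.png

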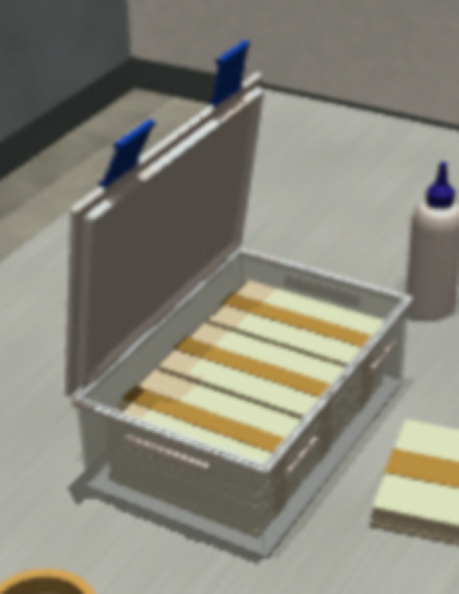

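The crops show the box nearly square to the robot. Lid top corners are at top (309,136) and (487,137), and at side (257,128) and (326,78).

```bash
python3 - <<'E'
from h import *
np.set_printoptions(precision=4,suppress=True)
t=camera("top");s=camera("side")
print(tri(t,(309.1,136.3),s,(256.7,128.1)),tri(t,(486.6,137.1),s,(326.3,77.8)))
print("clips",tri(t,(347.2,138.9),s,(276.8,105)),tri(t,(457.5,134.2),s,(314.3,76.6)))
# clip tips: side top ends
print("tips",tri(t,(340+8,135.5),s,(230+143/2.7,50+123/2.7)),tri(t,(290+592/3.5,110+80/3.5),s,(230+236/2.7,50+43/2.7)))
E
```

```text
(array([0.6209, 0.0692, 0.2827]), np.float64(0.001369274002277071)) (array([ 0.6164, -0.208 ,  0.2817]), np.float64(0.0025154489839980558))
clips (array([0.6085, 0.012 , 0.3096]), np.float64(0.0003086315939522919)) (array([ 0.6158, -0.1536,  0.3054]), np.float64(0.0008533646467518865))
tips (array([0.6012, 0.0093, 0.332 ]), np.float64(0.012731641981420487)) (array([ 0.6063, -0.1469,  0.3352]), np.float64(0.004375175779390992))
```

```bash
python3 -m pendant '[{"linear":[0,0,-0.03],"delta_rot":[0,0,0.117]},{"linear":[0,0,-0.03],"delta_rot":[0,0,0.117]},{"linear":[0.03,-0.015,0],"delta_rot":[0,0,0]},{"linear":[0.035,-0.02,0],"delta_rot":[0,0,0]},{"linear":[0.035,-0.02,0],"delta_rot":[0,0,0]},{"linear":[0.035,-0.02,0],"delta_rot":[0,0,0]},{"linear":[0.035,-0.02,0],"delta_rot":[0,0,0]},{"linear":[0.035,-0.02,0],"delta_rot":[0,0,0]}]' 0 20
python3 -m pendant '[{"linear":[0.035,-0.02,0],"delta_rot":[0,0,0]},{"linear":[0.035,-0.02,0],"delta_rot":[0,0,0]},{"linear":[0.035,-0.02,0],"delta_rot":[0,0,0]},{"linear":[0.035,-0.02,0],"delta_rot":[0,0,0]},{"linear":[0.035,-0.02,0],"delta_rot":[0,0,0]},{"linear":[0.035,-0.02,0],"delta_rot":[0,0,0]},{"linear":[0.035,-0.02,0],"delta_rot":[0,0,0]},{"linear":[0.035,-0.02,0],"delta_rot":[0,0,0]}]'
```

```text
t: 0.97
tcp_pos: [0.3458, -0.4956, 0.3054]
ee_rot: [0.0, 1.0, -0.006, 0.0]
ft_force: [1.0, -1.5, 0.5]
finger_gap: 0.0003
grasp_force: 0.0
t: 1.63
tcp_pos: [0.6276, -0.3387, 0.3053]
ee_rot: [0.0, 1.0, -0.006, -0.0]
ft_force: [0.5, -0.6, 0.1]
finger_gap: 0.0001
grasp_force: 0.0
```

```bash
python3 -m pendant '[{"linear":[0.03,-0.01,0],"delta_rot":[0,0,0]},{"linear":[0.03,-0.02,0],"delta_rot":[0,0,0]},{"linear":[0.022,-0.03,0],"delta_rot":[0,0,0]},{"linear":[0,-0.04,0],"delta_rot":[0,0,0]},{"linear":[0,-0.04,0],"delta_rot":[0,0,0]},{"linear":[0,-0.04,0],"delta_rot":[0,0,0]},{"linear":[0,-0.04,0],"delta_rot":[0,0,0]},{"linear":[0,-0.03,0.01],"delta_rot":[0,0,0]}]'
python3 -m pendant '[{"linear":[0,-0.015,0.025],"delta_rot":[0,0,0]},{"linear":[0,0,0.015],"delta_rot":[0,0,0]},{"linear":[0,0,0],"delta_rot":[0,0,0]}]'
python3 - <<'E'
from h import *
s=camera("side");cv2.imwrite("pics/s1.png",cv2.resize(s["img"][20:270,200:450],None,fx=2.2,fy=2.2)[:,:,::-1])
E
```

```text
t: 2.3
tcp_pos: [0.7114, -0.087, 0.297]
ee_rot: [-0.001, 1.0, -0.005, 0.001]
ft_force: [1.2, 0.4, -0.7]
finger_gap: -0.0001
grasp_force: 0.0
t: 2.55
tcp_pos: [0.7098, -0.0744, 0.2519]
ee_rot: [-0.0, 1.0, -0.005, -0.002]
ft_force: [-0.4, -1.2, -0.0]
finger_gap: 0.0
grasp_force: 0.0
```

View pics/s1.png

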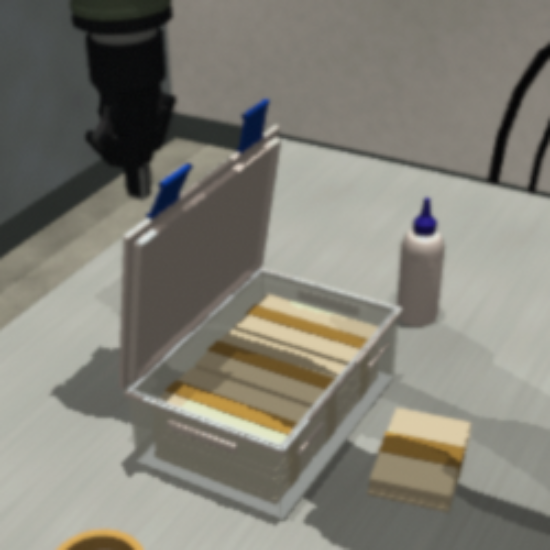

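The closed fingers hang behind the lid, between the clips, so I push forward along the lid's arc.

```bash
python3 -m pendant '[{"linear":[-0.03,-0.006,0],"delta_rot":[0,0,0]},{"linear":[-0.03,0,0],"delta_rot":[0,0,0]},{"linear":[-0.012,0,-0.002],"delta_rot":[0,0,0]},{"linear":[-0.016,0,0],"delta_rot":[0,0,0]},{"linear":[-0.016,0,0],"delta_rot":[0,0,0]},{"linear":[-0.0135,0,0.0055],"delta_rot":[0,0,0]},{"linear":[-0.0135,0,0.0055],"delta_rot":[0,0,0]},{"linear":[0,0,0],"delta_rot":[0,0,0]}]'
python3 - <<'E'
from h import *
s=camera("side");cv2.imwrite("pics/s2.png",cv2.resize(s["img"][20:270,200:450],None,fx=2.2,fy=2.2)[:,:,::-1])
E
```

```text
t: 3.27
tcp_pos: [0.5787, -0.0698, 0.2472]
ee_rot: [0.0, 1.0, -0.007, 0.0]
ft_force: [0.4, -1.0, 0.3]
finger_gap: -0.0002
grasp_force: 0.0
```

View pics/s2.png

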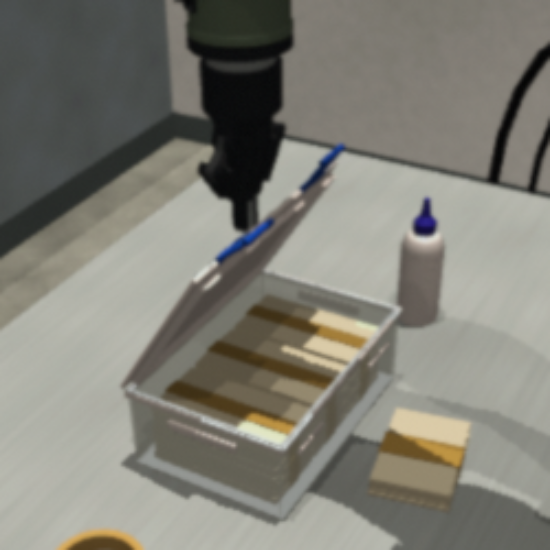

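The lid has come over to about 0.8 rad, still between the clips, and the box has not moved. I'll carry on.

```bash
python3 -m pendant '[{"linear":[-0.0125,0,0.01],"delta_rot":[0,0,0]},{"linear":[-0.0125,0,0.01],"delta_rot":[0,0,0]},{"linear":[-0.010,0,0.0105],"delta_rot":[0,0,0]},{"linear":[-0.010,0,0.0105],"delta_rot":[0,0,0]},{"linear":[-0.0075,0,0.013],"delta_rot":[0,0,0]},{"linear":[-0.0075,0,0.013],"delta_rot":[0,0,0]},{"linear":[-0.003,0,0.010],"delta_rot":[0,0,0]},{"linear":[-0.003,0,0.010],"delta_rot":[0,0,0]}]'
python3 -m pendant '[{"linear":[-0.004,0,0.01],"delta_rot":[0,0,0]},{"linear":[-0.001,0,0.01],"delta_rot":[0,0,0]},{"linear":[-0.001,0,0.01],"delta_rot":[0,0,0]},{"linear":[-0.001,0,0.009],"delta_rot":[0,0,0]},{"linear":[0,0,0],"delta_rot":[0,0,0]},{"linear":[0,0,0],"delta_rot":[0,0,0]}]'
```

```text
t: 3.98
tcp_pos: [0.5153, -0.0683, 0.1597]
ee_rot: [0.0, 1.0, -0.006, 0.001]
ft_force: [0.7, -0.0, 0.6]
finger_gap: 0.0003
grasp_force: 0.2
t: 4.48
tcp_pos: [0.5084, -0.0679, 0.1216]
ee_rot: [0.0, 1.0, -0.006, 0.001]
ft_force: [-8.7, -0.4, 35.2]
finger_gap: -0.0002
grasp_force: 17.2
```

```bash
python3 -m pendant '[{"linear":[0,0,0],"delta_rot":[0,0,0]},{"linear":[0,0,-0.02],"delta_rot":[0,0,0]},{"linear":[0,0,-0.04],"delta_rot":[0,0,0]},{"linear":[0.04,0,-0.03],"delta_rot":[0,0,0]},{"linear":[0.04,0,0],"delta_rot":[0,0,0]},{"linear":[0,0,0],"delta_rot":[0,0,0]}]'
python3 - <<'E'
from h import *
np.set_printoptions(precision=4,suppress=True)
t=camera("top");s=camera("side")
bt=blue(t["img"])[0];print(bt,blue(s["img"])[0])
a=cv2.resize(t["img"][110:310,290:550],None,fx=2,fy=2);b=cv2.resize(s["img"][70:270,220:420],None,fx=2,fy=2)
cv2.imwrite("pics/3.png",np.vstack([np.hstack([a,b[:,:280]])])[:,:,::-1]) if 0 else cv2.imwrite("pics/3.png",np.hstack([a[:400],b[:400,:280]])[:,:,::-1])
E
```

```text
t: 4.98
tcp_pos: [0.5871, -0.0683, 0.2069]
ee_rot: [-0.0, 1.0, -0.005, 0.003]
ft_force: [-0.7, -0.3, -1.5]
finger_gap: 0.0003
grasp_force: 0.0
[([331, 245, 23, 22, 486], [342.0, 255.4]), ([413, 245, 22, 23, 399], [422.4, 256.5])] [([492, 86, 42, 43, 399], [507.4, 107.2]), ([371, 165, 23, 15, 199], [381.8, 172.1]), ([339, 202, 25, 22, 300], [350.7, 212.2])]
```

View pics/3.png

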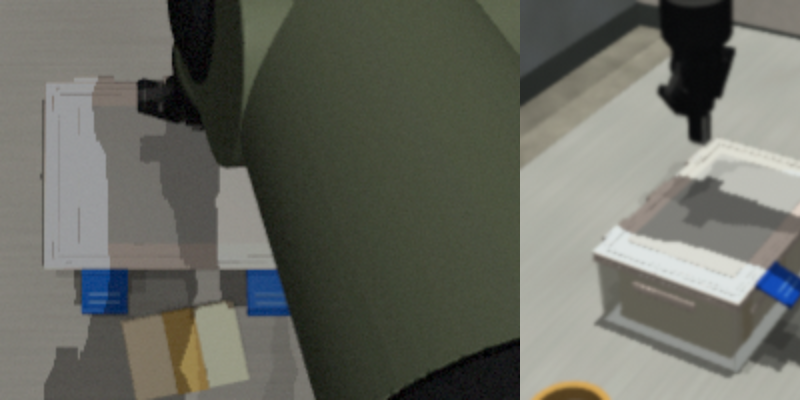

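The lid lies flat on the rim. In the top view the clips stand straight out, at (342,255) left and (about 424,256) right.

```bash
python3 - <<'E'
from h import *
np.set_printoptions(precision=4,suppress=True)
t=camera("top");s=camera("side")
print(tri(t,(342,255.5),s,(350.7,212.2)),tri(t,(424,256.5),s,(381.8,172.1)))
for p in[(342.5,245),(342.5,267),(331,255),(354,255),(413,255)]: print(onz(t,p,.107))
E
```

```text
(array([0.4371, 0.0142, 0.0994]), np.float64(0.0001465448771264571)) (array([ 0.4331, -0.1432,  0.1076]), np.float64(0.00028536452124612566))
[0.4571 0.0131 0.107 ]
[0.4151 0.0138 0.107 ]
[0.4382 0.0356 0.107 ]
[ 0.4377 -0.0087  0.107 ]
[ 0.4364 -0.1222  0.107 ]
```

```bash
python3 -m pendant '[{"linear":[-0.033,-0.014,0],"delta_rot":[0,0,0]},{"linear":[-0.033,-0.014,0],"delta_rot":[0,0,0]},{"linear":[-0.033,-0.014,0],"delta_rot":[0,0,0]},{"linear":[-0.033,-0.014,0],"delta_rot":[0,0,0]},{"linear":[-0.033,-0.014,0.01],"delta_rot":[0,0,0]},{"linear":[-0.003,-0.010,0.03],"delta_rot":[0,0,0]},{"linear":[0,0,0.012],"delta_rot":[0,0,0]},{"linear":[0,0,0],"delta_rot":[0,0,0]}]'
```

```text
t: 5.85
tcp_pos: [0.4114, 0.0135, 0.1517]
ee_rot: [0.0, 1.0, -0.005, -0.002]
ft_force: [-0.5, -0.0, 0.7]
finger_gap: 0.0001
grasp_force: 0.0
```

```bash
python3 -m pendant '[{"linear":[0.009,0,0.01],"delta_rot":[0,0,0]},{"linear":[0,0,0.012],"delta_rot":[0,0,0]},{"linear":[0,0,0.012],"delta_rot":[0,0,0]},{"linear":[0,0,0.012],"delta_rot":[0,0,0]},{"linear":[0,0,0.012],"delta_rot":[0,0,0]},{"linear":[0,0,0.012],"delta_rot":[0,0,0]},{"linear":[0,0,0.012],"delta_rot":[0,0,0]},{"linear":[0,0,0],"delta_rot":[0,0,0]}]'
python3 -m pendant '[{"linear":[0.005,0,0],"delta_rot":[0,0,0]},{"linear":[0.005,0,0],"delta_rot":[0,0,0]},{"linear":[0.004,0,0],"delta_rot":[0,0,0]},{"linear":[0.002,0,0],"delta_rot":[0,0,0]},{"linear":[0,0,0],"delta_rot":[0,0,0]},{"linear":[0,0,0],"delta_rot":[0,0,0]}]'
```

```text
t: 6.52
tcp_pos: [0.4218, 0.0128, 0.0704]
ee_rot: [0.0, 1.0, -0.006, -0.001]
ft_force: [-1.4, 0.1, -0.2]
finger_gap: 0.0002
grasp_force: 0.0
t: 7.02
tcp_pos: [0.4388, 0.0131, 0.0716]
ee_rot: [-0.0, 1.0, -0.006, 0.0]
ft_force: [-1.0, -0.6, -0.2]
finger_gap: -0.0002
grasp_force: 0.0
```

Nudge on in small steps until the force shows that the clip is against the wall.

```bash
for i in 1 2; do python3 -m pendant '[{"linear":[0.0015,0,0],"delta_rot":[0,0,0]},{"linear":[0,0,0],"delta_rot":[0,0,0]},{"linear":[0,0,0],"delta_rot":[0,0,0]}]' | egrep 'tcp|ft'; done
```

```text
tcp_pos: [0.44, 0.0131, 0.0714]
ft_force: [-0.1, -0.1, -0.3]
tcp_pos: [0.4414, 0.0131, 0.0713]
ft_force: [-0.4, 0.4, -0.6]
```

```bash
python3 -m pendant '[{"linear":[0.0015,0,0],"delta_rot":[0,0,0]},{"linear":[0,0,0],"delta_rot":[0,0,0]},{"linear":[0,0,0],"delta_rot":[0,0,0]}]' | egrep 'tcp|ft'
python3 -m pendant '[{"linear":[0.0015,0,0],"delta_rot":[0,0,0]},{"linear":[0,0,0],"delta_rot":[0,0,0]},{"linear":[0,0,0],"delta_rot":[0,0,0]}]' | egrep 'tcp|ft'
python3 - <<'E'
from h import *
s=camera("side");cv2.imwrite("pics/4.png",cv2.resize(s["img"][120:270,280:430],None,fx=3.6,fy=3.6)[:,:,::-1])
E
```

```text
tcp_pos: [0.4417, 0.0129, 0.071]
ft_force: [-7.3, -0.2, 1.9]
tcp_pos: [0.4429, 0.0129, 0.0709]
ft_force: [-8.4, 0.5, 0.3]
```

View pics/4.png

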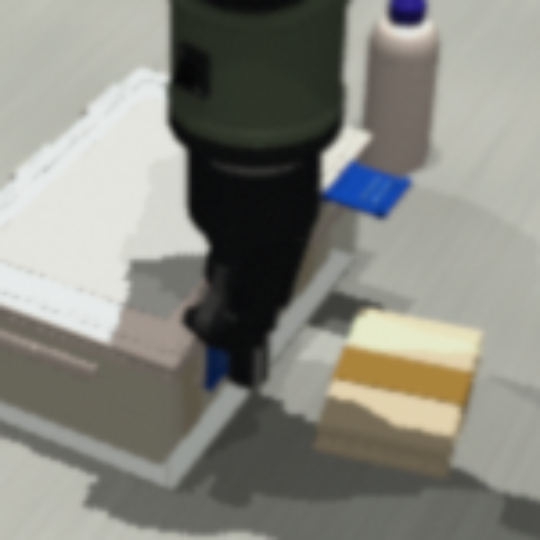

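The left clip at (215,365) in the crop is flat against the wall, pressed at 8 N. On to the right clip.

```bash
python3 -m pendant '[{"linear":[-0.011,0,0],"delta_rot":[0,0,0]},{"linear":[-0.012,0,-0.005],"delta_rot":[0,0,0]},{"linear":[0,0,-0.04],"delta_rot":[0,0,0]},{"linear":[0,0,-0.037],"delta_rot":[0,0,0]},{"linear":[0,0.039,0],"delta_rot":[0,0,0]},{"linear":[0,0.039,0],"delta_rot":[0,0,0]},{"linear":[0,0.039,0],"delta_rot":[0,0,0]},{"linear":[0,0.039,0],"delta_rot":[0,0,0]}]'
python3 -m pendant '[{"linear":[0,0,0],"delta_rot":[0,0,0]},{"linear":[0,0,0],"delta_rot":[0,0,0]}]'
```

```text
t: 8.73
tcp_pos: [0.4196, -0.1444, 0.1538]
ee_rot: [0.0, 1.0, -0.005, 0.001]
ft_force: [1.6, -0.2, 0.1]
finger_gap: 0.0
grasp_force: 0.0
t: 8.9
tcp_pos: [0.4194, -0.1447, 0.1533]
ee_rot: [0.0, 1.0, -0.008, 0.0]
ft_force: [-0.1, -0.1, -0.3]
finger_gap: -0.0002
grasp_force: 0.0
```

```bash
python3 -m pendant '[{"linear":[0,0,0.010],"delta_rot":[0,0,0]},{"linear":[0,0,0.012],"delta_rot":[0,0,0]},{"linear":[0,0,0.012],"delta_rot":[0,0,0]},{"linear":[0,0,0.012],"delta_rot":[0,0,0]},{"linear":[0,0,0.012],"delta_rot":[0,0,0]},{"linear":[0,0,0.012],"delta_rot":[0,0,0]},{"linear":[0,0,0.012],"delta_rot":[0,0,0]},{"linear":[0,0,0],"delta_rot":[0,0,0]}]' | egrep 'tcp|ft'
python3 -m pendant '[{"linear":[0.005,0,0],"delta_rot":[0,0,0]},{"linear":[0.005,0,0],"delta_rot":[0,0,0]},{"linear":[0.005,0,0],"delta_rot":[0,0,0]},{"linear":[0.003,0,0],"delta_rot":[0,0,0]},{"linear":[0.0015,0,0],"delta_rot":[0,0,0]},{"linear":[0,0,0],"delta_rot":[0,0,0]},{"linear":[0,0,0],"delta_rot":[0,0,0]}]'| egrep 'tcp|ft'
```

```text
tcp_pos: [0.4192, -0.1412, 0.0698]
ft_force: [-0.3, -0.6, -0.1]
tcp_pos: [0.4395, -0.143, 0.0715]
ft_force: [-0.2, 0.3, 1.0]
```

```bash
for i in 1; do python3 -m pendant '[{"linear":[0.0015,0,0],"delta_rot":[0,0,0]},{"linear":[0,0,0],"delta_rot":[0,0,0]},{"linear":[0,0,0],"delta_rot":[0,0,0]}]' | egrep 'tcp|ft'; done
python3 -m pendant '[{"linear":[0.001,0,0],"delta_rot":[0,0,0]},{"linear":[0,0,0],"delta_rot":[0,0,0]},{"linear":[0,0,0],"delta_rot":[0,0,0]}]' | egrep 'tcp|ft'
```

```text
tcp_pos: [0.4398, -0.143, 0.0712]
ft_force: [-5.1, -0.3, 2.8]
tcp_pos: [0.4401, -0.1431, 0.071]
ft_force: [-8.6, -0.3, 1.7]
```

```bash
python3 -m pendant '[{"linear":[-0.011,0,0],"delta_rot":[0,0,0]},{"linear":[-0.012,0,-0.01],"delta_rot":[0,0,0]},{"linear":[0,0,-0.04],"delta_rot":[0,0,0]},{"linear":[0,0,-0.04],"delta_rot":[0,0,0]},{"linear":[0,0,-0.04],"delta_rot":[0,0,0]},{"linear":[0,0,-0.04],"delta_rot":[0,0,0]},{"linear":[0,0,-0.04],"delta_rot":[0,0,0]},{"linear":[0,0.04,-0.01],"delta_rot":[0,0,0]}]' | egrep 'tcp|ft'
python3 -m pendant '[{"linear":[0,0.04,0],"delta_rot":[0,0,0]},{"linear":[0,0.04,0],"delta_rot":[0,0,0]},{"linear":[0,0.04,0],"delta_rot":[0,0,0]},{"linear":[0,0.04,0],"delta_rot":[0,0,0]},{"linear":[0,0.04,0],"delta_rot":[0,0,0]},{"linear":[0,0,0],"delta_rot":[0,0,0]},{"linear":[0,0,0],"delta_rot":[0,0,0]}]' | egrep 'tcp|ft'
python3 - <<'E'
from h import *
t=camera("top");s=camera("side")
print(blue(t["img"])[0],blue(s["img"])[0])
a=cv2.resize(t["img"][110:310,220:420],None,fx=1.9,fy=1.9);b=cv2.resize(s["img"][120:270,260:430],None,fx=380/150,fy=380/150)
h=min(len(a),len(b));cv2.imwrite("pics/5.png",np.hstack([a[:h],b[:h,:420]])[:,:,::-1])
E
```

```text
tcp_pos: [0.4208, -0.1784, 0.2974]
ft_force: [2.9, 0.3, 0.8]
tcp_pos: [0.4152, -0.3844, 0.2907]
ft_force: [0.6, 1.2, -0.1]
[([330, 244, 24, 3, 71], [341.3, 245.0]), ([409, 245, 27, 3, 71], [422.0, 246.0])] [([492, 86, 41, 43, 383], [506.8, 106.5]), ([369, 165, 10, 23, 113], [373.3, 176.8]), ([337, 201, 12, 27, 163], [342.3, 214.3])]
```

View pics/5.png

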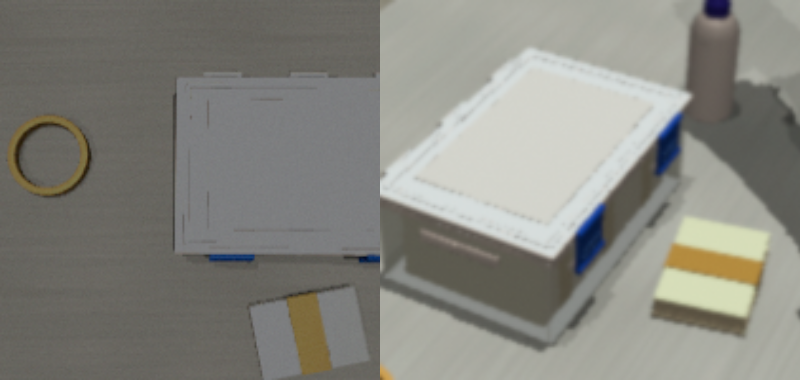

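The lid is shut, both clips hang flat on the front (3 px thick from above at (341,245) and (422,246)), and the neighbours haven't moved.

```bash
python3 -c "
from bench import bot
print(bot.hand_in())"
```

```text
the job is handed in; nothing more can be done
None
```

I pushed the lid shut, then folded both clips flat against the front. The last pictures show the box and its neighbours where they stood. The job is handed in, but no verdict came back.

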